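# Pin the hold-down gate of a jar test fixture

## Robot

A 6-joint arm with a two-finger parallel gripper is mounted at the origin on the work surface. World frame = base frame: x ahead of the robot, y to its left, z up, the work surface at z = 0. Lengths are in m, angles in rad, forces in N, time in s.
With the tool pointing down it reaches from about 0.275 to 0.85 m from the base axis. Payload 19 kg.
Tool frame: the origin (TCP) lies midway between the tips of the shut fingers; the grasp point (between the pads) lies 19 mm behind it; z points along the fingers, y is the line along which they close (so a half turn about z gives the same grasp; the last joint's range is limited). The gripper opens to 85 mm and grips with 20 to 120 N. Pads are 22 mm wide; open, the fingers measure 114 mm over their backs; the gripper's body (76 mm by 85 mm) begins 54 mm behind the grasp point. The pads swing forward as they close: fully open they stand 13 mm farther back than shut.
Start: joints at [0.967, 0.15, 1.437, -0, 1.554, -0.134], TCP at [0.26, 0.513, 0.231] pointing down, gripper open.
Joint ranges: [-2.8, 2.8], [-0.68, 2.1], [0.12, 2.68], [-1.39, 4.53], [0.16, 2.79], [-2.81, 2.81]. Speed limits (rad/s): [1.89, 1.89, 2.22, 3.01, 3.01, 3.01].

## Interface

Orientations are given as a rotation vector (axis times angle).
In Python, from rig import r, eoat, solver, eyes gives the robot as it stands. The module is installed in compiled form; this text tells all that it offers. Calls block until the motion is done:
- r.move_to(position, orientation): joint-space move of the TCP to a pose.
- r.servo_line(position, ori=None, max_speed=0.15, max_force=None): straight line of the TCP; ori=None keeps the orientation; max_speed is the mean speed in m/s. With max_force (N) it stops when the force on the tool has changed by that much, and returns True; else False.
- r.movej(angles): joint-space move.
- eoat.ungrasp() and eoat.grab(f_grip=None): open the fingers fully, or close them until they stop; f_grip is the grip in N (None keeps the last).
- r.hold(seconds).
- solver.solve_ik(position, orientation): joint angles nearest the present ones, or None.
- r.state(): the state.
- eyes.camera(name): name is "scene" or "top" or "wrist"; returns a dict with "img" (400x640x3 uint8, red, green, blue), "z_map" (400x640 float32, m along the optical axis (not along the pixel's ray), 0 where there is no reading), "camera_matrix" (3x3 intrinsics, pixels), "R" (3x3) and "t" (3): a world point X has camera coordinates R X + t. Camera axes: x right, y down, z forward; pixel columns grow to the right and rows downward; lengths in m; the calibration is good to about 2 mm. A picture is of the moment at which its call begins.
A pose or a line that the arm cannot do raises r.MotionError and nothing moves.
- r.close_job(): hands the job in; it is judged then, once.
The state is a dict: "time": time; "q": joint angles; "joint_velocities": joint speeds; "tau": joint torques, N m; "eef_pos": TCP position; "tool_rot": TCP orientation; "force": force on the tool from outside, world axes, zero at the start; "moment": the same for the moment, N m; "width": opening from 0.0 (shut) to 1.0 (fully open); "grasp_force": force on a finger pad.
Only numpy, scipy, OpenCV 4.12 (cv2) and the standard library are available. Lean on these libraries where they do the work, as an engineer would, in place of code of your own. Each camera call takes 0.05 s, during which the arm holds its last target. There are 200 camera calls.

## Task

Get the small mixer jar ready for its spin test: swing the aluminium gate fully shut over the jar, then take the red-knobbed pin out of its wooden stand and put it down through the eye of the gate into the yellow post until its collar sits fully home on the gate. Let go, and leave the jar and the other things on the bench where they are.

Things in the scene. Friction and masses are not known exactly. Their poses are not given: they have to be found in the camera images.
- fixture: Spin-test fixture fixed to the bench; origin: underside centre of its steel base plate, 130 (x) by 270 (y) by 12 mm; z up. A black nest (112 mm wide) in the middle holds the jar. At local y = +90 mm a dark round hinge post carries the gate; at local y = -90 mm stands the yellow square lock post (44 x 44 mm, top 102 mm above the bench) with an upright bore.
- post_hole (a point): Centre of the mouth of the bore in the top of the yellow lock post, 102 mm above the bench. The bore is vertical, 13 mm wide, 45 mm deep, with a 2 mm chamfer.
- gate (a joint): Angle of the aluminium gate about the upright hinge post: 0 = shut on its stop, lying over the jar from the hinge post along the fixture's -y, its eye exactly over the bore; grows as it opens, clockwise from above, towards the fixture's -x (robot side), up to 1.6 rad. Stiff (0.2 N m friction), stays where left. Bar 24 mm wide, 10 thick, underside 104 mm above the bench, 2 to 3 mm over the jar.
- gate_hinge (a point): On the hinge axis at the height of the gate's top face, 114 mm above the bench.
- gate_knob (a point): Middle of the gate's upright black round knob (28 mm wide, 32 mm tall, from 126 to 158 mm above the bench), 85 mm from the hinge axis along the gate. The knob is fixed to the gate; this point is 142 mm above the bench.
- gate_eye (a point): Centre of the top mouth of the eye in the gate's free end, 180 mm from the hinge axis, 114 mm above the bench. The eye is a vertical 13 mm hole with a 2 mm chamfer through the 10 mm thick, 44 x 44 mm square end. With the gate shut a 2 mm gap remains between it and the yellow post below.
- pin: Loose lock pin, about 70 g, upright in the wooden stand; origin: centre of its bottom tip, z towards its knob. From the tip: 7 mm taper (5 to 10 mm wide), steel shank 10 mm wide to 52 mm, collar 22 mm wide from 52 to 57, neck 14 mm wide to 64, red round knob 26 mm wide from 64 to 96 mm (the part to hold). In the stand the tip is 6 mm above the bench.
- pin_collar (a point): Centre of the underside of the pin's collar, 52 mm up from the tip. It rests on the gate's top face round the eye when the pin is fully home; the tip is then about 40 mm inside the yellow post.
- stand: Wooden pin stand fixed to the bench, 60 x 60 mm, 58 mm tall, with one upright 12 mm hole right through; origin: centre of its underside. It is to the left or to the right of the fixture.
- jar: Small steel mixer jar with white lid and black handle, about 100 mm wide and 78 mm tall, sitting loose in the nest; origin: centre of its underside, 20 mm above the bench. Bystander: leave it there.
- parts_bin: Open blue bin 110 x 100 x 45 mm with black couplings, loose, 0.6 kg, on the other side of the fixture from the stand; origin: centre of its underside. Bystander.
- motor_base: Blue, black-rimmed mixer motor housing, a cone 196 mm wide at the foot and 182 mm tall, loose, 2.2 kg; origin: centre of its underside. Bystander.
- screwdriver: Screwdriver lying on the bench, far right. Bystander.

How it is judged:
On the way:
1. the gate is swung shut to within 0.04 rad of its stop, the pin not yet in the eye (value of joint gate below 0.04 rad and distance between pin_collar and gate_eye above 0.03 m), for 0.2 s.
At the end, for the whole second after the job is handed in: Gate within 0.04 rad of shut; pin released, at rest, within 0.12 rad of upright, collar within 4 mm of the eye's centre and at most 3 mm above the gate, tip within 5 mm of the bore's axis; jar in its nest, moved under 10 mm, tilted under 0.1 rad (value of joint gate below 0.04 rad and z of pin_collar in the frame of gate_eye below 0.003 m and horizontal distance between pin_collar and gate_eye below 0.004 m and horizontal distance between pin and post_hole below 0.005 m and angle between pin's own z axis and vertical below 0.12 rad and linear speed of pin below 0.02 m/s and distance of jar from where it was at the start of the episode below 0.01 m and angle between jar's own z axis and vertical below 0.1 rad); the robot touches nothing.
It fails at once if the jar is shifted more than 15 mm or tipped (distance of jar from where it was at the start of the episode above 0.015 m or angle between jar's own z axis and vertical above 0.2 rad).
It fails at once if the parts bin, motor housing or screwdriver is moved more than 30 mm (distance of any of parts_bin, motor_base, screwdriver from where it was at the start of the episode above 0.03 m).
It also fails if it takes over 54 s, if anything falls off the work surface, if the arm or the gripper's body presses on something with over 40 N, if the wrist force passes 120 N, or if a joint passes its speed limit or range.

## Working session

There is one attempt and no reset: what is moved stays moved. The work goes in short steps, each a Python script; the robot and the scene stay as the last script left them, time stands still between calls to the robot, and variables do not carry over. Pictures are saved under pics/ and viewed, at most 10 in all, crops included, and the job is handed in when it is done.

```bash
mkdir -p pics; cat > h.py <<'E'
import numpy as np, cv2
from rig import r, eoat, solver, eyes
def snap(n):
    c=eyes.camera(n); np.savez(f'{n}.npz',**c); return c
def world(c,u,v,z=None):
    K,R,t=[np.asarray(c[k]) for k in('camera_matrix','R','t')]
    d=np.linalg.inv(K)@np.array([u,v,1.]); o=-R.T@t; w=R.T@d
    s=c['z_map'][int(v),int(u)] if z is None else (z-o[2])/w[2]
    return o+s*w
E
python3 - <<'E'
from h import *
for n in('scene','top'):
    c=snap(n); cv2.imwrite(f'pics/{n}1.png',c['img'][:,:,::-1])
print(r.state())
E
```

```text
{'time': 0.1, 'q': array([ 9.66977258e-01,  1.50909939e-01,  1.43799849e+00, -1.17061308e-05,
        1.55379188e+00, -1.33983655e-01]), 'joint_velocities': array([ 0.00116075,  0.00017885, -0.00326281,  0.00021513, -0.00168372,
        0.00018386]), 'tau': array([ 5.52400685e-03, -7.14372110e+01, -5.71801400e+01, -2.25476429e-04,
        6.91475449e-03, -1.61636012e-05]), 'eef_pos': array([0.26020144, 0.51249033, 0.23073498]), 'tool_rot': array([-7.31155545e-01, -3.05492594e+00,  1.62927816e-03]), 'force': array([-0.40490976,  0.00467685,  0.04419923]), 'moment': array([-0.00884063,  0.02875546, -0.0407106 ]), 'grasp_force': 0.0, 'width': 1.0022132329435145}
```

View pics/scene1.png

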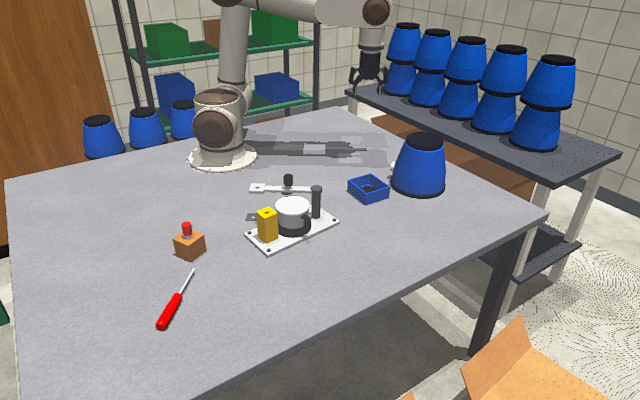

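View pics/top1.png

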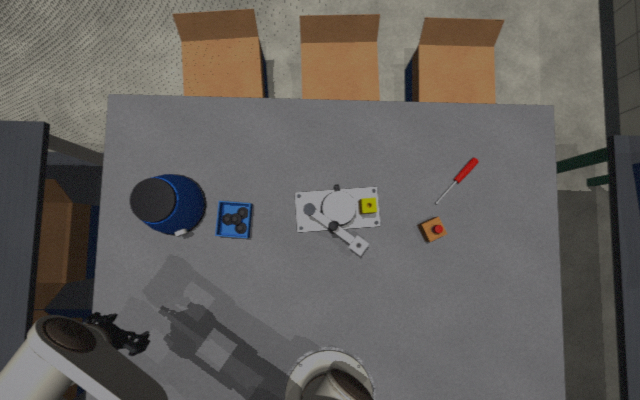

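The top view shows the hinge at about (309,209), the yellow post at (369,206), the gate knob at (334,227), the eye at (361,246), and the red pin at (437,230). I'll enlarge that area.

```bash
python3 - <<'E'
import cv2
i=cv2.imread('pics/top1.png')[175:265,290:450]
cv2.imwrite('pics/top1c.png',cv2.resize(i,None,fx=5,fy=5,interpolation=cv2.INTER_CUBIC))
E
```

```text
(no output)
```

View pics/top1c.png

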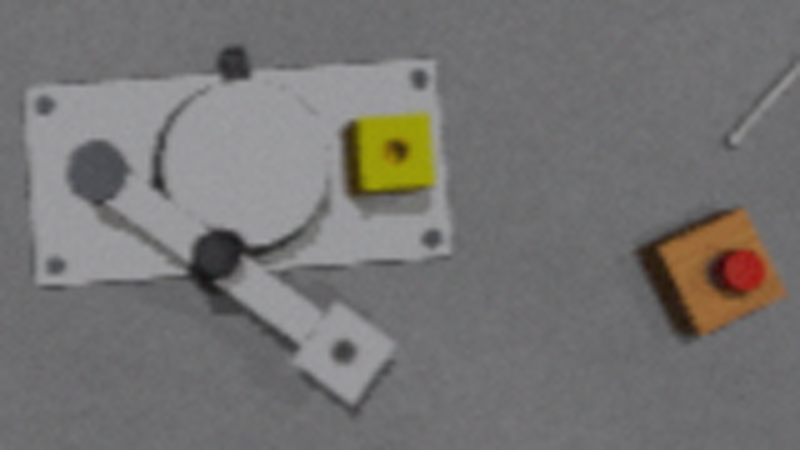

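The crop (5x, origin 290,175) shows the bore at (397,151), the eye at (344,351), the knob top at (217,252), the hinge at (97,172) and the pin knob top at (744,270).

```bash
python3 - <<'E'
from h import *
c=dict(np.load('top.npz'))
P={}
for n,x,y,z in [('bore',397,151,.102),('eye',344,351,.114),('knob',217,252,.158),('hinge',97,172,.114),('pin',744,270,.102)]:
    u,v=(x+.5)/5-.5+290,(y+.5)/5-.5+175
    P[n]=world(c,u,v,z); print(n,P[n].round(4),world(c,round(u),round(v)).round(4))
for a,b in(('hinge','eye'),('hinge','bore'),('hinge','knob')):
    d=(P[b]-P[a])[:2]; print(a,b,np.hypot(*d),np.arctan2(d[1],d[0]))
E
```

```text
bore [ 0.5881 -0.1089  0.102 ] [ 0.5899 -0.1133  0.0716]
eye [ 0.4686 -0.0766  0.114 ] [ 0.4647 -0.0885  0.002 ]
knob [0.5243 0.0013 0.158 ] [0.5242 0.0014 0.1605]
hinge [0.5712 0.0709 0.114 ] [0.5707 0.0708 0.1218]
pin [ 0.5206 -0.318   0.102 ] [ 0.5194 -0.3173  0.1003]
hinge eye 0.17965990673996865 -2.178895004764612
hinge bore 0.18052549612888683 -1.477091605998491
hinge knob 0.08392107725233304 -2.1640752377743957
```

```bash
cat >> h.py <<'E'
from scipy.spatial.transform import Rotation as Ro
def down(a):
    y=np.array([np.cos(a),np.sin(a),0]);z=np.array([0,0,-1.])
    return Ro.from_matrix(np.c_[np.cross(y,z),y,z]).as_rotvec()
def pick(p,a):
    best=None
    for k in(-1,0,1):
        q=solver.solve_ik(p,down(a+k*np.pi))
        if q is not None and (best is None or abs(q[5])<best[0]): best=(abs(q[5]),a+k*np.pi,q)
    return best
E
python3 - <<'E'
from h import *
H=np.array([.5712,.0709]); th0=-2.174; th1=-1.477; Z=.127
kp=lambda t,z=Z: np.r_[H+.085*np.array([np.cos(t),np.sin(t)]),z]
_,a,q=pick(kp(th0,.25),th0+np.pi/2); off=a-th0; print(a,q)
r.move_to(kp(th0,.25),down(a))
r.servo_line(kp(th0),max_speed=.1,max_force=15)
eoat.grab(f_grip=30); s=r.state(); print(s['width'],s['force'],s['eef_pos'])
hit=False
for t in np.linspace(th0,th1,6)[1:]:
    hit=r.servo_line(kp(t),down(t+off),.08,max_force=25); s=r.state(); print(hit,s['force'],s['eef_pos'])
    if hit: break
if not hit: hit=r.servo_line(kp(th1+.05),down(th1+.05+off),.03,max_force=12); s=r.state(); print(hit,s['force'],s['eef_pos'])
eoat.ungrasp()
r.servo_line(s['eef_pos']+[0,0,.13]); 
c=snap('top'); cv2.imwrite('pics/t2.png',cv2.resize(c['img'][175:265,290:450,::-1],None,fx=5,fy=5,interpolation=cv2.INTER_CUBIC)); print(r.state()['time'])
c=snap('wrist'); cv2.imwrite('pics/w2.png',c['img'][:,:,::-1])
E
```

```text
-0.6032036732051034 [-1.45661233e-01  3.58252259e-02  1.52475494e+00 -8.88178420e-16
  1.58101249e+00  4.57542441e-01]
0.31714484239981133 [-0.56202028  0.09548215  3.03508455] [0.52302612 0.00090834 0.12718246]
False [0.06746086 0.64502552 4.29346633] [ 0.533385   -0.0051424   0.12716491]
False [2.13687435 0.28158507 4.31668967] [ 0.54419111 -0.00959233  0.12717484]
False [3.44566154 0.56716326 4.38253818] [ 0.55556925 -0.01253321  0.12720111]
False [2.6446708  0.23774411 3.93199451] [ 0.56723266 -0.01392117  0.12719094]
False [0.61768658 0.77655968 6.10654618] [ 0.57884503 -0.01352851  0.12721985]
True [-8.72256018  0.06339697 12.64720968] [ 0.57904986 -0.01303072  0.12697702]
7.4833
```

View pics/w2.png

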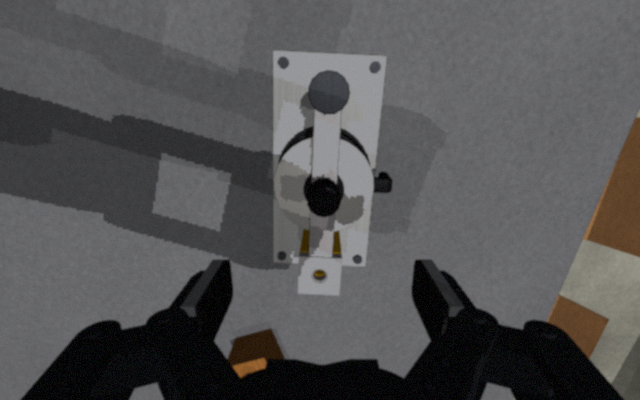

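View pics/t2.png

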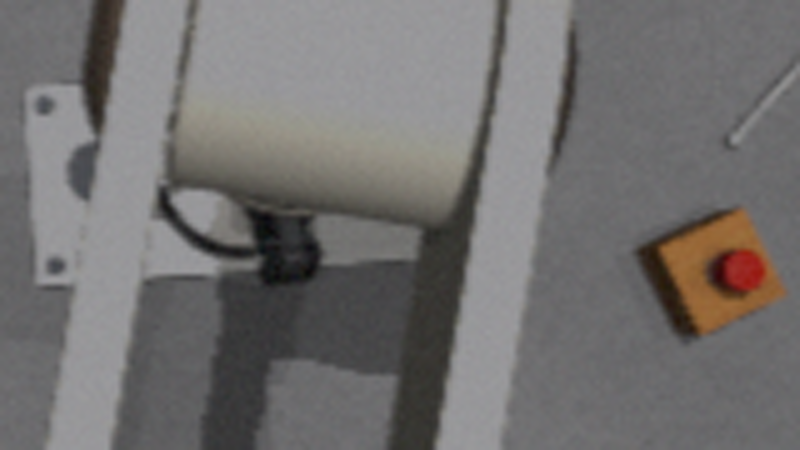

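The wrist view shows the gate shut, with the eye at (320,273) and the knob at (323,195). Next I'll look at the eye and the pin, each centred under the wrist camera.

```bash
python3 - <<'E'
from h import *
c=dict(np.load('wrist.npz')); print('eye w2',world(c,320,273,.114))
s=r.state(); rot=s['tool_rot']
r.servo_line([.5881,-.109,.257],max_speed=.15)
c=snap('wrist'); np.savez('weye.npz',**c); a=c['img'][150:250,270:370,::-1]
r.servo_line([.5206,-.318,.245],max_speed=.2)
d=snap('wrist'); np.savez('wpin.npz',**d); b=d['img'][150:250,270:370,::-1]
cv2.imwrite('pics/w3.png',cv2.resize(np.hstack([a,b]),None,fx=4,fy=4,interpolation=cv2.INTER_CUBIC))
i=d['img'].astype(int); m=((i[...,0]>90)&(i[...,1]<50)&(i[...,2]<60)).astype(np.uint8)
n,l,st,ce=cv2.connectedComponentsWithStats(m)
for k in range(1,n):
    if st[k,4]>100: print(st[k],ce[k],world(d,*ce[k],z=.102))
print(r.state()['time'], r.state()['eef_pos'])
E
```

```text
eye w2 [ 0.5890991  -0.10380505  0.114     ]
[311 175  25  24 474] [323.25105485 186.92827004] [ 0.52203591 -0.31656372  0.102     ]
[428 246  51  58 802] [454.13092269 273.0798005 ] [ 0.66933492 -0.38900013  0.102     ]
9.675 [ 0.52103402 -0.31707786  0.24522831]
```

View pics/w3.png

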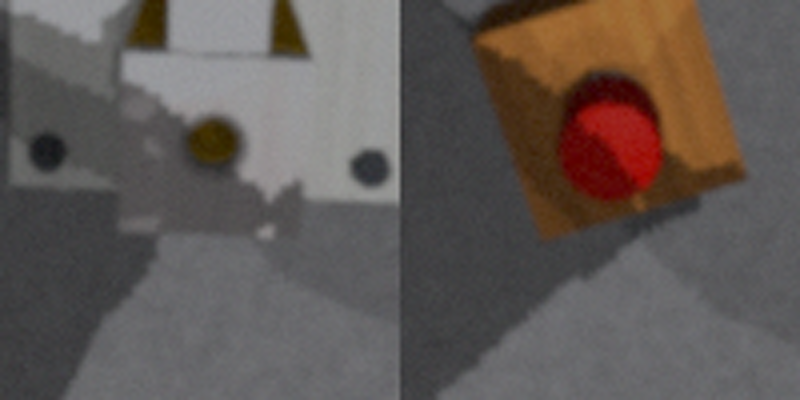

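The eye is at about (323.1,185.1) and the knob-top disc at about (322.6,187.0). Both sit close to the TCP axis, so I'll use these.

```bash
python3 - <<'E'
from h import *
c=dict(np.load('weye.npz')); eye=world(c,323.1,185.1,.114); print('eye',eye, 'seen from cam', -c['R'].T@c['t'])
d=dict(np.load('wpin.npz')); p=world(d,322.7,187.0,.102); print('pin',p)
p=(p+[.5206,-.318,0.102])/2; print('used',p)
# pin knob 70..102 above bench in stand; grasp point at z .087
z=.087-.019
r.servo_line([p[0],p[1],.15],max_speed=.15)
print(r.servo_line([p[0],p[1],z],max_speed=.08,max_force=15))
eoat.grab(f_grip=40); r.hold(.2); s=r.state(); print(s['width'],s['force'],s['eef_pos'],s['time'])
r.servo_line([p[0],p[1],z+.1],max_speed=.1)
s=r.state(); print(s['width'],s['force'],s['grasp_force'],s['eef_pos'],s['time'])
c=snap('wrist'); np.savez('whold.npz',**c); cv2.imwrite('pics/w4.png',cv2.resize(c['img'][120:320,220:420,::-1],None,fx=3,fy=3,interpolation=cv2.INTER_CUBIC))
E
```

```text
eye [ 0.58867357 -0.1060664   0.114     ] seen from cam [ 0.57841838 -0.02967431  0.3998296 ]
pin [ 0.52152907 -0.31670716  0.102     ]
used [ 0.52106453 -0.31735358  0.102     ]
False
0.2909686643022356 [-0.01613616  0.90997847  4.18145907] [ 0.5211364  -0.31741795  0.06817002] 12.4083
0.2887587445500521 [-0.63083678 -0.20163651 -2.17011698] 39.23155903816223 [ 0.52085306 -0.3172076   0.16725251] 13.5583
```

View pics/w4.png

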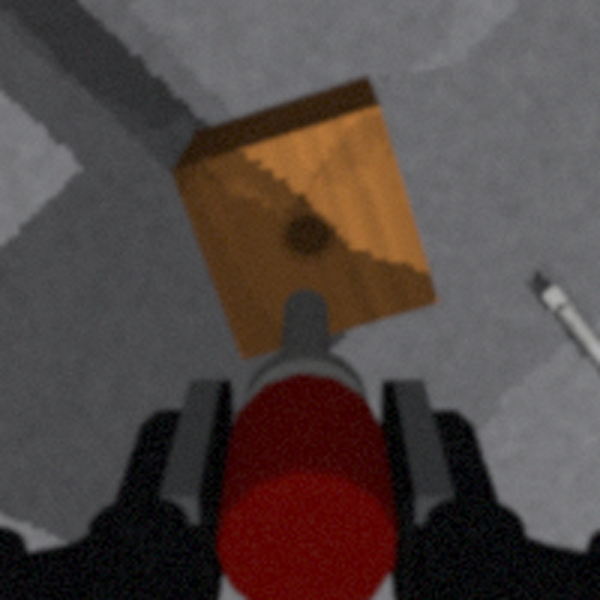

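```bash
python3 - <<'E'
from h import *
c=dict(np.load('whold.npz'))
print('tip',world(c,321.3,218.6,.105),'hole',world(c,321.8,197.8,.058),'top',world(c,321.8,299.7,.201))
r.servo_line([.5875,-.1075,.187],max_speed=.15)
r.hold(.3); s=r.state(); print(s['eef_pos'],s['time'])
c=snap('wrist'); np.savez('wov.npz',**c); cv2.imwrite('pics/w5.png',cv2.resize(c['img'][180:280,270:370,::-1],None,fx=6,fy=6,interpolation=cv2.INTER_CUBIC))
E
```

```text
tip [ 0.52067616 -0.31742744  0.105     ] hole [ 0.52063372 -0.31684437  0.058     ] top [ 0.52141136 -0.31555213  0.201     ]
[ 0.58743278 -0.10779361  0.18700017] 15.5333
```

View pics/w5.png

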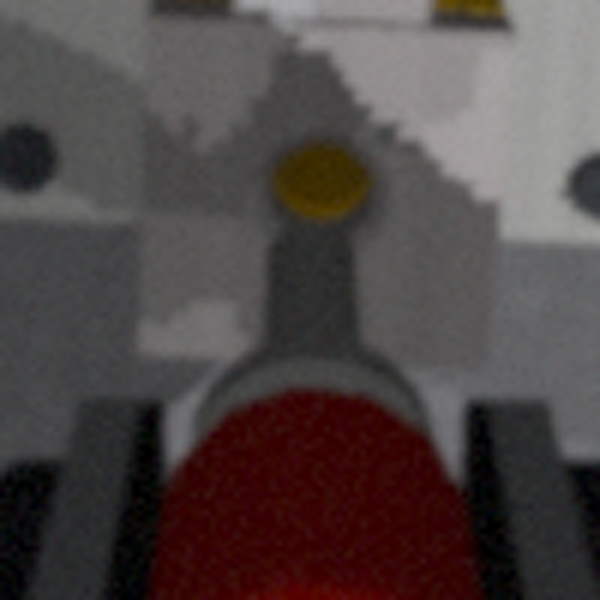

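```bash
python3 - <<'E'
from h import *
c=dict(np.load('wov.npz'))
print('eye',world(c,323.2,209.8,.112)-[0,.00105,0],'tip',world(c,321.6,216.6,.125),'tip+1px',world(c,321.6,215.6,.125))
print('shank mid',world(c,(311.5+.5)/6-.5+270,(300.5)/6-.5+180,.15), Ro.from_rotvec(r.state()['tool_rot']).as_matrix().round(3).tolist())
c=dict(np.load('weye.npz'));print(world(c,323.1,185.1,.112)-[0,.00105,0])
E
```

```text
eye [ 0.58834948 -0.10693542  0.112     ] tip [ 0.58731964 -0.10644816  0.125     ] tip+1px [ 0.58721637 -0.10570826  0.125     ]
shank mid [ 0.58729538 -0.10555272  0.15      ] [[-0.139, 0.99, -0.007], [0.99, 0.139, 0.0], [0.001, -0.007, -1.0]]
[ 0.58874533 -0.10765092  0.112     ]
```

```bash
python3 - <<'E'
from h import *
x,y=.5885,-.1072
r.servo_line([x,y,.187],max_speed=.05); s=r.state(); print(s['force'],s['eef_pos'])
for z in (.176,.170,.164,.156,.146,.136,.128):
    h=r.servo_line([x,y,z],max_speed=.03,max_force=12); s=r.state(); print(h,s['force'].round(2),s['moment'].round(3),s['eef_pos'].round(4),s['time'])
    if h: break
E
```

```text
[ 0.04543394 -0.00833312  0.12122006] [ 0.58853832 -0.10716701  0.18698398]
False [ 1.12  0.4  -0.95] [ 0.009  0.011 -0.007] [ 0.5885 -0.1072  0.1759] 16.35
False [-0.5   0.68 -1.02] [ 0.015 -0.011 -0.029] [ 0.5884 -0.1071  0.1698] 16.7
False [-0.01  0.41  0.05] [ 0.019 -0.087 -0.014] [ 0.5884 -0.1072  0.1638] 17.05
False [ 0.74  0.3  -0.25] [ 0.017 -0.02  -0.042] [ 0.5884 -0.1072  0.1558] 17.4667
False [ 0.33  0.28 -0.71] [-0.01   0.013  0.025] [ 0.5884 -0.1072  0.1459] 17.95
False [-0.1  -0.02 -0.58] [-0.058 -0.065 -0.034] [ 0.5884 -0.1072  0.1358] 18.4333
False [ 0.24 -0.04 -0.46] [-0.005 -0.017 -0.004] [ 0.5884 -0.1072  0.1278] 18.85
```

```bash
python3 - <<'E'
from h import *
x,y=.5885,-.1072
h=r.servo_line([x,y,.120],max_speed=.015,max_force=8); s=r.state(); print(h,s['force'].round(2),s['eef_pos'].round(4))
eoat.ungrasp(); r.hold(.3)
p=r.state()['eef_pos']; r.servo_line(p+[0,0,.14],max_speed=.12)
c=snap('wrist'); a=c['img'][110:260,240:400,::-1]
r.movej(np.array(r.state()['q'])+[-.9,0,0,0,0,0])
c=snap('top'); b=c['img'][175:265,300:396,::-1]
print(r.state()['time'],r.state()['force'])
f=lambda i:cv2.resize(i,(400,375),interpolation=cv2.INTER_CUBIC)
cv2.imwrite('pics/end.png',np.hstack([f(a),f(b)]))
E
```

```text
True [-1.48  0.15  7.18] [ 0.5887 -0.1073  0.1241]
23.45 [ 0.15646576 -0.02003165  0.00923834]
```

View pics/end.png

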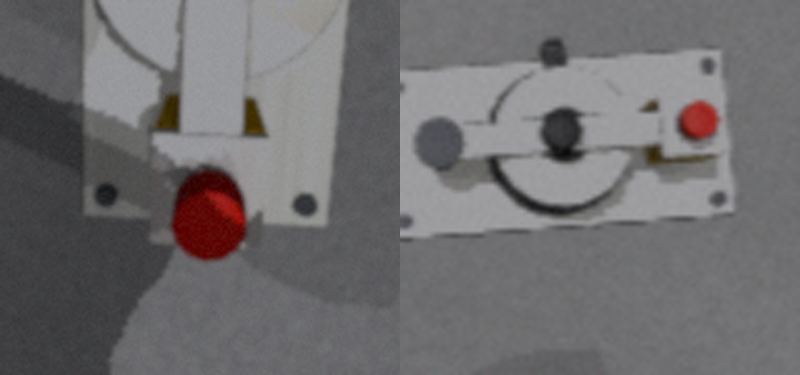

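The pictures show the gate shut over the jar and the pin seated in the eye, with its knob at (698,120) in the right half. Contact came at TCP height 0.1241 m against a predicted 0.124 m for fully home, so I'm handing in.

```bash
python3 -c "
from h import *
print(r.close_job())"
```

```text
the job is handed in; nothing more can be done
None
```

The gate is swung shut on its stop, the pin is released with its collar home on the gate, and the job was handed in at about 23.5 s; the judge's verdict was not shown.

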